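Pair up the specimen jars in the two-bay cooler

TASK

One bay of the cooler already holds a specimen jar and the other is empty: slide the clear cover fully off the empty bay, take from the steel tray the jar of the same size as the one already inside, and stand it gently (not dropped) near the middle of the empty bay. Then slide the cover fully over the jar you have just put in, and after that throw the selector lever all the way over to that same jar's side. Leave the jar already in the cooler, the other two jars on the tray and everything else on the bench where they are.

Things in the scene. Friction and masses are not known exactly. Their poses are not given: they have to be found in the camera images.
- store: the cooler, fixed: white low-walled unit, 152 (x) x 298 (y) mm, floor 6 mm, walls 40 mm above the bench. A wall at y = 0 parts a left (+y) and right (-y) bay, each 140 mm square inside. Corner posts carry two rails, 8 mm thick, along its near and far (x) edges, tops 96 mm up. Grey control box with the lever on its -x side, 30 mm high. Origin: middle of the underside; z up
- bay_left (a point): centre of the left bay's floor (the +y bay of the cooler), 73 mm from the cooler's middle, 6 mm above the bench
- bay_right (a point): centre of the right bay's floor (the -y bay of the cooler), 73 mm from the cooler's middle, 6 mm above the bench
- cover (a joint): position (m) of the clear flat cover, 156 x 132 x 6 mm, that slides on the cooler's rails along the cooler's +y: 0 = fully over the right bay, 0.146 = fully over the left bay (stops at both). Starts about half-way, partly over both bays. Friction about 1.5 N; it stays where it is left. Its top face is 102 mm above the bench
- cover_grip (a point): point in the cover's grey grip, an upright rib on the middle of the cover: 80 mm long along the cooler's x, 16 mm thick along its y, rising 36 mm above the cover's top (rib top 138 mm above the bench). The point is at the rib's middle in plan, 124 mm above the bench
- selector (a joint): angle (rad) of the selector lever on the control box, turning about the cooler's x axis: 0 = leaning fully right (to the cooler's -y, the right bay), 0.5 = upright, 1 = leaning fully left (+y, the left bay). Starts near upright; about 1 N at the ball moves it; stays where it is left
- selector_tip (a point): centre of the black ball, 26 mm across, on the end of the lever's 10 mm rod. The lever's pivot is 80 mm from it, 52 mm above the bench, 111 mm from the cooler's middle towards its -x. The ball is 132 mm above the bench when upright, 122 mm at the ends, 38 mm to either side there
- tray: flat steel tray fixed to the bench, 260 (x) x 270 (y) mm, top face 6 mm above the bench, low 10 mm rim; three jars stand on it at least 105 mm apart, centre to centre. Origin: middle of its underside
- wide_1_center (a point): centre (on the axis, half-way up) of wide jar 1 of two alike: upright round closed glass jar, brass-coloured metal lid, 64 mm across, 80 mm tall with the lid, 180 g give or take a third. At the start one of the four jars (any) stands in a bay of the cooler, the other three on the steel tray. z axis up along the jar
- wide_2_center (a point): centre (on the axis, half-way up) of wide jar 2 of two alike: upright round closed glass jar, brass-coloured metal lid, 64 mm across, 80 mm tall with the lid, 180 g give or take a third. At the start one of the four jars (any) stands in a bay of the cooler, the other three on the steel tray. z axis up along the jar
- narrow_1_center (a point): centre (on the axis, half-way up) of narrow jar 1 of two alike: upright round closed glass jar, brass-coloured metal lid, 44 mm across, 84 mm tall with the lid, 120 g give or take a third. At the start one of the four jars (any) stands in a bay of the cooler, the other three on the steel tray. z axis up along the jar
- narrow_2_center (a point): centre (on the axis, half-way up) of narrow jar 2 of two alike: upright round closed glass jar, brass-coloured metal lid, 44 mm across, 84 mm tall with the lid, 120 g give or take a third. At the start one of the four jars (any) stands in a bay of the cooler, the other three on the steel tray. z axis up along the jar
- amber_bottle: amber glass bottle, 72 mm across, 150 mm tall, standing at the far side of the bench; origin at the middle of its underside. Leave alone
- beaker: open glass beaker, 76 mm across, 90 mm tall, at the far side; origin at the middle of its underside. Leave alone
Mind the look-alikes: they are no part of the job. What is shaped like the part that bears narrow_2_center but turquoise is not meant. Leave any pink look-alike of the part that bears wide_2_center alone.

How it is judged (in metres and radians):
On the way, in this order (a step that is already met when the one before it is completed fails the run):
1. the cover is slid fully off the empty bay, over the jar already inside (((horizontal distance between each of wide_1_center, wide_2_center, narrow_1_center, narrow_2_center and bay_left above 0.07 m and value of joint cover below 0.012 m) or (horizontal distance between each of wide_1_center, wide_2_center, narrow_1_center, narrow_2_center and bay_right above 0.07 m and value of joint cover above 0.134 m))), for 0.1 s.
2. the tray jar of the same size as the one inside stands released in the empty bay ((horizontal distance between each of wide_1_center, wide_2_center and store below 0.105 m or horizontal distance between each of narrow_1_center, narrow_2_center and store below 0.105 m) and horizontal distance between any of wide_1_center, wide_2_center, narrow_1_center, narrow_2_center and bay_left below 0.03 m and horizontal distance between any of wide_1_center, wide_2_center, narrow_1_center, narrow_2_center and bay_right below 0.03 m and (distance of each of wide_2_center, narrow_1_center, narrow_2_center from where it was at the start of the episode below 0.03 m or distance of each of wide_1_center, narrow_1_center, narrow_2_center from where it was at the start of the episode below 0.03 m or distance of each of wide_1_center, wide_2_center, narrow_2_center from where it was at the start of the episode below 0.03 m or distance of each of wide_1_center, wide_2_center, narrow_1_center from where it was at the start of the episode below 0.03 m) and height (world z) of each of wide_1_center, wide_2_center below 0.054 m and height (world z) of each of narrow_1_center, narrow_2_center below 0.056 m and angle between each of wide_1_center, wide_2_center, narrow_1_center, narrow_2_center's own z axis and vertical below 0.1 rad and linear speed of each of wide_1, wide_2, narrow_1, narrow_2 below 0.02 m/s and contact force between the fingers and wide_1 below 0.1 N and contact force between the fingers and wide_2 below 0.1 N and contact force between the fingers and narrow_1 below 0.1 N and contact force between the fingers and narrow_2 below 0.1 N), for 0.2 s.
3. the cover is fully over the jar just put in (((value of joint cover above 0.134 m and ((distance of wide_1_center from where it was at the start of the episode above 0.08 m and horizontal distance between wide_1_center and bay_left below 0.03 m) or (distance of wide_2_center from where it was at the start of the episode above 0.08 m and horizontal distance between wide_2_center and bay_left below 0.03 m) or (distance of narrow_1_center from where it was at the start of the episode above 0.08 m and horizontal distance between narrow_1_center and bay_left below 0.03 m) or (distance of narrow_2_center from where it was at the start of the episode above 0.08 m and horizontal distance between narrow_2_center and bay_left below 0.03 m))) or (value of joint cover below 0.012 m and ((distance of wide_1_center from where it was at the start of the episode above 0.08 m and horizontal distance between wide_1_center and bay_right below 0.03 m) or (distance of wide_2_center from where it was at the start of the episode above 0.08 m and horizontal distance between wide_2_center and bay_right below 0.03 m) or (distance of narrow_1_center from where it was at the start of the episode above 0.08 m and horizontal distance between narrow_1_center and bay_right below 0.03 m) or (distance of narrow_2_center from where it was at the start of the episode above 0.08 m and horizontal distance between narrow_2_center and bay_right below 0.03 m))))), for 0.1 s.
4. the selector lever is thrown to the side of that jar (((value of joint cover above 0.134 m and value of joint selector above 0.85 rad and ((distance of wide_1_center from where it was at the start of the episode above 0.08 m and horizontal distance between wide_1_center and bay_left below 0.03 m) or (distance of wide_2_center from where it was at the start of the episode above 0.08 m and horizontal distance between wide_2_center and bay_left below 0.03 m) or (distance of narrow_1_center from where it was at the start of the episode above 0.08 m and horizontal distance between narrow_1_center and bay_left below 0.03 m) or (distance of narrow_2_center from where it was at the start of the episode above 0.08 m and horizontal distance between narrow_2_center and bay_left below 0.03 m))) or (value of joint cover below 0.012 m and value of joint selector below 0.15 rad and ((distance of wide_1_center from where it was at the start of the episode above 0.08 m and horizontal distance between wide_1_center and bay_right below 0.03 m) or (distance of wide_2_center from where it was at the start of the episode above 0.08 m and horizontal distance between wide_2_center and bay_right below 0.03 m) or (distance of narrow_1_center from where it was at the start of the episode above 0.08 m and horizontal distance between narrow_1_center and bay_right below 0.03 m) or (distance of narrow_2_center from where it was at the start of the episode above 0.08 m and horizontal distance between narrow_2_center and bay_right below 0.03 m))))), for 0.1 s.
At the end, for the whole second after the job is handed in: The matching jar stands upright, released, within 30 mm of the once empty bay's centre; cover within 12 mm of its stop over the new jar; lever within 0.15 rad of its stop on that side; the other three jars, bottle and beaker moved under 30 mm (all of step 2 and ((value of joint cover above 0.134 m and value of joint selector above 0.85 rad and ((distance of wide_1_center from where it was at the start of the episode above 0.08 m and horizontal distance between wide_1_center and bay_left below 0.03 m) or (distance of wide_2_center from where it was at the start of the episode above 0.08 m and horizontal distance between wide_2_center and bay_left below 0.03 m) or (distance of narrow_1_center from where it was at the start of the episode above 0.08 m and horizontal distance between narrow_1_center and bay_left below 0.03 m) or (distance of narrow_2_center from where it was at the start of the episode above 0.08 m and horizontal distance between narrow_2_center and bay_left below 0.03 m))) or (value of joint cover below 0.012 m and value of joint selector below 0.15 rad and ((distance of wide_1_center from where it was at the start of the episode above 0.08 m and horizontal distance between wide_1_center and bay_right below 0.03 m) or (distance of wide_2_center from where it was at the start of the episode above 0.08 m and horizontal distance between wide_2_center and bay_right below 0.03 m) or (distance of narrow_1_center from where it was at the start of the episode above 0.08 m and horizontal distance between narrow_1_center and bay_right below 0.03 m) or (distance of narrow_2_center from where it was at the start of the episode above 0.08 m and horizontal distance between narrow_2_center and bay_right below 0.03 m)))) and velocity of joint cover between -0.01 and 0.01 m/s and distance of each of amber_bottle, beaker from where it was at the start of the episode below 0.03 m); the robot touches nothing.
It fails at once if a jar is dropped into the cooler (it moves faster than 0.5 m/s inside a bay) ((linear speed of wide_1 above 0.5 m/s and horizontal distance between wide_1_center and store below 0.105 m and height (world z) of wide_1_center below 0.08 m) or (linear speed of wide_2 above 0.5 m/s and horizontal distance between wide_2_center and store below 0.105 m and height (world z) of wide_2_center below 0.08 m) or (linear speed of narrow_1 above 0.5 m/s and horizontal distance between narrow_1_center and store below 0.105 m and height (world z) of narrow_1_center below 0.08 m) or (linear speed of narrow_2 above 0.5 m/s and horizontal distance between narrow_2_center and store below 0.105 m and height (world z) of narrow_2_center below 0.08 m)).
It fails at once if the bottle or beaker is knocked away (over 30 mm) (distance of any of amber_bottle, beaker from where it was at the start of the episode above 0.03 m).
It also fails if it takes over 70 s, if anything falls off the work surface, if the arm or the gripper's body presses on something with over 40 N, if the wrist force passes 120 N, or if a joint passes its speed limit or range.

ROBOT

A 6-joint arm with a two-finger parallel gripper is mounted at the origin on the work surface. World frame = base frame: x ahead of the robot, y to its left, z up, the work surface at z = 0. Lengths are in m, angles in degrees, forces in N, time in s.
With the tool pointing down it reaches from about 0.3 to 0.75 m from the base axis. Payload 8.5 kg.
Tool frame: the origin (TCP) lies at the very end of the fingers, on their centre line; the grasp point (between the pads) lies 19 mm behind it; z points along the fingers, y is the line along which they close (so a half turn about z gives the same grasp; the last joint's range is limited). The gripper opens to 85 mm and grips with 20 to 120 N. Pads are 22 mm wide; open, the fingers measure 114 mm over their backs; the gripper's body (76 mm by 85 mm) begins 54 mm behind the grasp point. The pads swing forward as they close: fully open they stand 13 mm farther back than shut.
Start: joints at [51.263, 21.807, 74.336, -0, 83.858, -12.336], TCP at [0.245, 0.493, 0.231] pointing down, gripper open.
Joint ranges: [-178.18, 178.18], [-50.72, 133.34], [12.68, 142.11], [-81.47, 261.47], [9.98, 163.14], [-165.26, 165.26]. Speed limits (degrees/s): [136.94, 136.94, 180, 180, 180, 180].

INTERFACE

Orientations are given as a 3x3 rotation matrix whose columns are the frame's x, y, z axes.
In Python, from rig import observe, cams, ticket gives the robot as it stands.
- The arm moves only by the tool move_arm, never from a script. Its arguments are lists of equal length, an entry for each row: "jaw": the finger opening in cm, from 0 to 8.54; "dp": the shift along the tool's x, y, z in cm, a list of three; "turn": the turn, a rotation vector about the tool's x, y, z in rad, a list of three. In form: {"jaw": [jaw, ...], "dp": [[tx, ty, tz], ...], "turn": [[wx, wy, wz], ...]}. A call has 1 to 12 rows; each row shifts and turns the commanded pose from where the row before left it, along the tool's axes as they then stand; what a row does not reach is not made up. A row lasts 1/12 s, in which the tool goes at most 41.7 mm and 7.16 degrees, less where a joint would pass 70% of its speed; a pose out of reach is approached as far as the arm can. A call is refused whole if a number of a shift passes 4.17 or a number of a turn 0.125, either way. A call with a gripper value outside its range is refused whole. The fingers move at their own pace and stop on an object; "force" is the grip in N (left out, the last holds). Time passes only in rows, so rows that do not move let the fingers close. It gives the time, the measured TCP pose, the force, the opening and the grip force at its end, in the units of the state.
- observe(): the state, without advancing time (a new reading comes with each control period).
- cams.get_image(name): name is "scene" or "top" or "wrist"; returns (picture, depth): 400x640x3 uint8, red, green, blue; 400x640 float32, m along the optical axis (not along the pixel's ray), 0 where there is no reading.
- cams.calibration(name): a dict with "vertical_fov" (degrees; the focal length in pixels is half the picture's height over the tangent of half this angle, whatever the lens; pixels are square), "cx", "cy" (the principal point, pixels), "view" (4x4, takes a point from world to camera coordinates); the wrist camera has in their place "tool_from_camera" (4x4, takes a point from camera to tool coordinates, whose origin is the TCP and whose axes are the flange's). Camera axes: x right, y up, looking along -z (the intrinsics and any distortion apply to the point x, -y, -z); pixel columns grow to the right and rows downward; lengths in m; the calibration is good to about 2 mm. A picture is of the moment at which its call begins: read the wrist's pose just before it. calibration takes no time and is no camera call.
- ticket.close_job(): hands the job in; it is judged then, once.
Trained networks look in the newest picture that a camera, given by its name, has taken for a name from the list of things; names that differ only in an ending like _2 or _b are one class to them, and where a whole thing is asked for, a point or a joint stands for the part that bears it (a point fixed in the world has none). Each returns a list of dicts, best first, with "p" (0 to 1); they miss things now and then, are a little off and sometimes report something else, mostly with a low value. They report only what shows in the picture. A call takes as long as a camera call. They do not tell look-alikes from the thing itself.
- cams.spot_in(camera, query): "box" ([centre column, centre row, width, height] as shares, 0 to 1, of the picture: columns of its width, rows of its height, round what is visible of it).
- cams.outline_of(camera, query): "mask" (400x640 bool, what is visible of it) and "box" ([centre column, centre row, width, height] as shares, 0 to 1, of the picture: columns of its width, rows of its height, round what is visible of it).
- cams.mark_of(camera, query): "location" ([column, row] as shares, 0 to 1, of the picture: columns of its width, rows of its height: a listed point, or the origin of a listed thing).
The state is a dict: "time_s": time; "q": joint angles; "qvel": joint speeds; "joint_efforts": joint torques, N m; "position": TCP position; "tool_rot": TCP orientation; "ft_force": force on the tool from outside, world axes, zero at the start; "wrist_torque": the same for the moment, N m; "grip_width": finger opening in m; "gripper_force": force on a finger pad.
Only numpy, scipy, OpenCV 4.12 (cv2) and the standard library are available. Lean on these libraries where they do the work, as an engineer would, in place of code of your own. Each camera call takes 0.05 s, during which the arm holds its last target. There are 200 camera calls.

## Working session

There is one attempt and no reset: what is moved stays moved. The work goes in short steps, Python scripts to look and compute and a tool call to move; the robot and the scene stay as the last step left them, time stands still between calls to the robot, and variables do not carry over. Pictures are saved under pics/ and viewed, at most 10 in all, crops included, and the job is handed in when it is done.

Besides the shell and the picture viewer there is one more tool, called after "Call:" in YAML: its name, and indented under it one key for each argument. move_arm: Moves the arm, as the interface text tells. Its arguments: {"type":"object","properties":{"jaw":{"type":"array","items":{"type":"number"}},"dp":{"type":"array","items":{"type":"array","items":{"type":"number"}}},"turn":{"type":"array","items":{"type":"array","items":{"type":"number"}}},"force":{"type":"number"}},"required":["jaw","dp","turn"]}

```bash
mkdir -p pics; ls; cat > h.py <<'E'
import numpy as np, cv2
from rig import observe, cams, ticket
def pix2world(cam,u,v,z=None,d=None):
    c=cams.calibration(cam); f=200/np.tan(np.radians(c["vertical_fov"]/2))
    r=np.array([(u-c["cx"])/f,-(v-c["cy"])/f,-1.0])
    if cam=="wrist":
        s=observe(); T=np.eye(4); T[:3,:3]=s["tool_rot"]; T[:3,3]=s["position"]; M=T@c["tool_from_camera"]
    else: M=np.linalg.inv(c["view"])
    o=M[:3,3]; w=M[:3,:3]@r
    t=d if d is not None else (z-o[2])/w[2]
    return o+t*w
E
python3 - <<'E'
from h import *
for n in("scene","top"):
    p,d=cams.get_image(n); cv2.imwrite(f"pics/{n}0.png",p[:,:,::-1]); print(n,{k:np.round(v,3).tolist() for k,v in cams.calibration(n).items() if not isinstance(v,str)})
    for q in("store","bay_left","bay_right","cover_grip","selector_tip","wide_1_center","narrow_1_center","tray","amber_bottle","beaker"):
        print(q,[(round(r["p"],2),round(r["location"][0]*640),round(r["location"][1]*400)) for r in cams.mark_of(n,q)][:5])
print(observe())
E
```

```text
pics
scene {'vertical_fov': 45.319, 'cx': 316.526, 'cy': 202.545, 'view': [[-0.676, 0.737, -0.014, 0.41], [-0.436, -0.384, 0.814, 0.159], [0.594, 0.556, 0.581, -1.935], [0.0, 0.0, 0.0, 1.0]]}
store [(0.87, 375, 254)]
bay_left [(0.61, 394, 263)]
bay_right []
cover_grip [(0.84, 378, 224)]
selector_tip [(0.65, 400, 202), (0.23, 294, 179)]
wide_1_center [(0.73, 271, 168)]
narrow_1_center [(0.62, 260, 182), (0.38, 294, 182)]
tray [(0.6, 272, 194)]
amber_bottle [(0.9, 303, 270)]
beaker [(0.8, 255, 247), (0.32, 272, 195)]
top {'vertical_fov': 47.79, 'cx': 313.307, 'cy': 199.689, 'view': [[-0.019, -1.0, -0.022, 0.033], [0.992, -0.021, 0.123, -0.601], [-0.123, -0.019, 0.992, -1.343], [0.0, 0.0, 0.0, 1.0]]}
store [(0.92, 257, 225)]
bay_left [(0.77, 236, 217), (0.19, 292, 150)]
bay_right [(0.82, 279, 223), (0.45, 421, 204)]
cover_grip [(0.9, 241, 216)]
selector_tip [(0.61, 247, 256)]
wide_1_center [(0.91, 444, 242)]
narrow_1_center [(0.67, 422, 203)]
tray [(0.98, 417, 220), (0.44, 245, 216)]
amber_bottle [(0.59, 291, 151)]
beaker [(0.74, 354, 147)]
{'time_s': 1.1, 'q': array([ 5.12612623e+01,  2.18052980e+01,  7.43342631e+01,  6.28284755e-04,
        8.38577211e+01, -1.23358971e+01]), 'qvel': array([-0.09700804, -0.00982973, -0.10722963, -0.10029694, -0.00016225,
        0.03754866]), 'joint_efforts': array([-5.61938996e-04, -4.48342824e+01, -2.31457669e+01, -2.97255001e-04,
        7.38135932e-04, -3.84668067e-05]), 'position': array([0.24456824, 0.49262155, 0.23134379]), 'tool_rot': array([[-8.95689193e-01,  4.44680637e-01,  2.11788040e-05],
       [ 4.44680637e-01,  8.95689192e-01,  4.38217006e-05],
       [ 5.17035871e-07,  4.86684278e-05, -9.99999999e-01]]), 'ft_force': array([ 1.00920897, -0.29515502, -0.03981399]), 'wrist_torque': array([ 0.02791222,  0.00903543, -0.01227634]), 'gripper_force': 0.0, 'grip_width': 0.08539015150833838}
```

```bash
python3 - <<'E'
import cv2
t=cv2.imread("pics/top0.png")[100:300,180:500]; s=cv2.imread("pics/scene0.png")[130:310,220:460]
cv2.imwrite("pics/topc.png",cv2.resize(t,(800,500),interpolation=2)); cv2.imwrite("pics/scenec.png",cv2.resize(s,(800,600),interpolation=2))
E
```

```text
(no output)
```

View pics/topc.png

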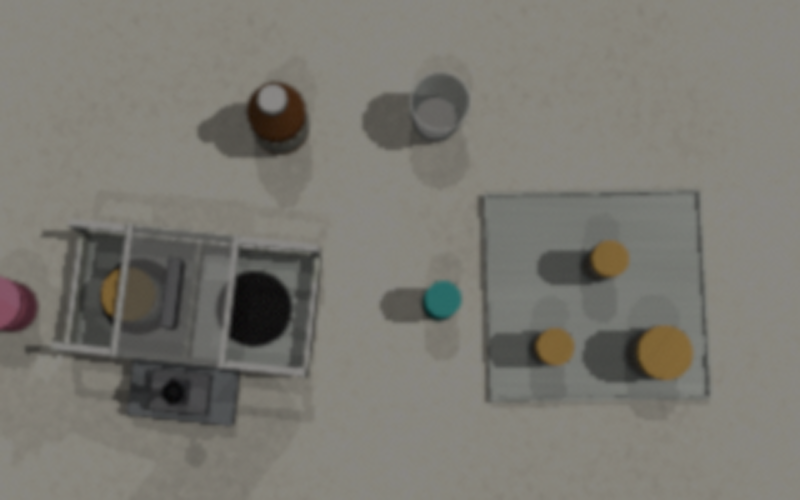

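View pics/scenec.png

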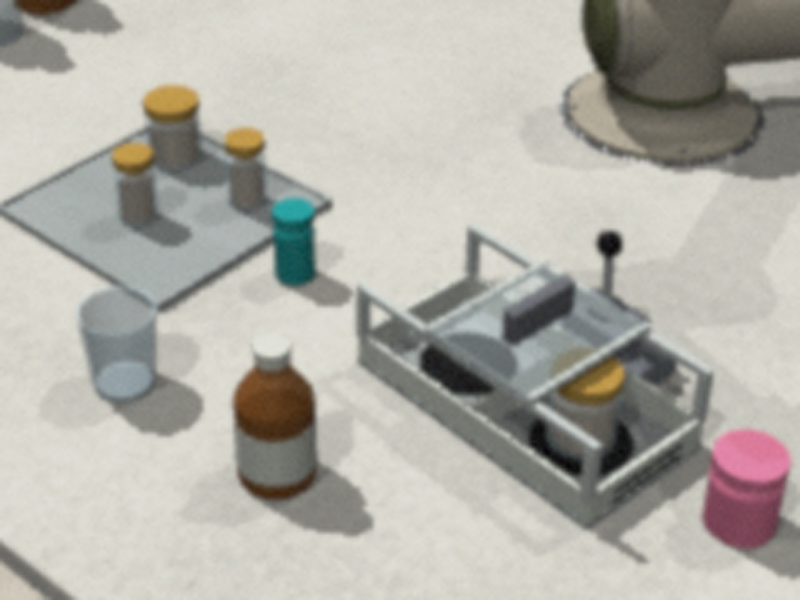

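The left bay (lid at top-view px ~(232,217)) holds a wide jar: its lid is about 23 px, like the tray's wide jar at (446,241), while the narrow lids at (424,203) and (402,239) are about 15 px. The right bay is empty. The pink look-alike (184,222) and the turquoise one (357,220) are not meant. Next I measure poses from depth.

```bash
python3 - <<'E'
from h import *
print(cams.calibration("top").keys(), {k:v for k,v in cams.calibration("top").items() if k not in("view",)})
p,d=cams.get_image("top"); c=cams.calibration("top"); f=200/np.tan(np.radians(c["vertical_fov"]/2))
v,u=np.mgrid[:400,:640]; r=np.stack([(u-c["cx"])/f,-(v-c["cy"])/f,-np.ones_like(u)],-1)
M=np.linalg.inv(c["view"]); W=M[:3,3]+(r*d[...,None])@M[:3,:3].T
np.save("W.npy",W)
def sel(u0,u1,v0,v1,z0,z1):
    w=W[v0:v1,u0:u1].reshape(-1,3); dd=d[v0:v1,u0:u1].ravel(); return w[(w[:,2]>z0)&(w[:,2]<z1)&(dd>0)]
def rect(n,w):
    (a,b),s,an=cv2.minAreaRect(w[:,:2].astype(np.float32)*1000); print(n,len(w),np.round(w.mean(0),4),"rect",round(a,1),round(b,1),np.round(s,1),round(an,1),"zmed",round(np.median(w[:,2]),4))
rect("rails",sel(197,312,185,255,.085,.108))
rect("grip",sel(230,260,190,240,.115,.15))
rect("ball",sel(238,265,245,275,.105,.15))
rect("wide",sel(430,460,225,258,.07,.1))
rect("nar",sel(415,434,193,214,.07,.1))
rect("nar2",sel(392,414,229,250,.07,.1))
rect("teal",sel(346,370,209,231,.06,.12))
rect("pink",sel(170,200,206,236,.06,.12))
rect("bayjar",sel(217,246,203,232,.06,.095))
rect("store",sel(197,312,185,255,.03,.05))
rect("tray",sel(365,470,170,265,.003,.012))
for q,z in(("store",0),("bay_right",.006),("cover_grip",.124),("selector_tip",.132),("wide_1_center",.046)):
    l=cams.mark_of("top",q)[0]["location"]; print(q,np.round(pix2world("top",l[0]*640,l[1]*400,z),4))
E
```

```text
dict_keys(['vertical_fov', 'cx', 'cy', 'view']) {'vertical_fov': 47.78987486861243, 'cx': 313.3066300448573, 'cy': 199.6892172803472}
rails 2560 [0.5447 0.2049 0.1017] rect 543.7 194.9 [297.9 156.1] 82.8 zmed 0.1025
grip 190 [0.5443 0.2041 0.1362] rect 544.2 205.1 [16.9 78.8] 82.7 zmed 0.1381
ball 66 [0.4331 0.2021 0.1411] rect 433.7 202.8 [22.7 22.3] 88.8 zmed 0.1417
wide 400 [ 0.4678 -0.3601  0.0868] rect 468.0 -360.5 [62.1 61.1] 88.8 zmed 0.0871
nar 192 [ 0.5778 -0.3014  0.0901] rect 578.4 -302.1 [43.  42.3] 51.8 zmed 0.0908
nar2 190 [ 0.477  -0.2333  0.09  ] rect 477.3 -234.1 [42.1 40.5] 88.4 zmed 0.0906
teal 180 [ 0.5353 -0.1063  0.0847] rect 535.3 -106.6 [41.4 41.6] 0.9 zmed 0.0848
pink 355 [0.5422 0.4212 0.08  ] rect 542.5 420.1 [62.8 55. ] 1.0 zmed 0.0806
bayjar 103 [0.5513 0.2833 0.0869] rect 549.4 280.4 [51.5 32.6] 19.4 zmed 0.0872
store 460 [0.5282 0.2009 0.0374] rect 526.1 197.1 [300.3 186.7] 83.3 zmed 0.038
tray 6095 [ 0.5489 -0.2972  0.0072] rect 546.1 -300.0 [325.  295.5] 88.1 zmed 0.0072
store [ 0.4649 -0.3831  0.    ]
bay_right [0.5414 0.1276 0.006 ]
cover_grip [0.5459 0.217  0.124 ]
selector_tip [0.4372 0.2079 0.132 ]
wide_1_center [ 0.473  -0.3575  0.046 ]
```

Call:
move_arm:
  jaw: [0,0,0,0,0,0,0,0,0,0,0,0]
  dp:
    - [0,0,0]
    - [0,0,0]
    - [0,0,0]
    - [-2.4,-2.1,0]
    - [-2.4,-2.1,0]
    - [-2.4,-2.1,0]
    - [-2.4,-2.1,0]
    - [-2.4,-2.1,0]
    - [-2.4,-2.1,0]
    - [-2.4,-2.1,0]
    - [-2.4,-2.1,0]
    - [-2.4,-2.1,0]
  turn:
    - [0,0,-0.1117]
    - [0,0,-0.1117]
    - [0,0,-0.1117]
    - [0,0,0]
    - [0,0,0]
    - [0,0,0]
    - [0,0,0]
    - [0,0,0]
    - [0,0,0]
    - [0,0,0]
    - [0,0,0]
    - [0,0,0]

```text
time_s: 2.4
position: [0.436, 0.2767, 0.2314]
tool_rot: [[-0.992, 0.125, 0.0], [0.125, 0.992, 0.0], [-0.0, 0.0, -1.0]]
ft_force: [0.2, 0.2, -0.4]
grip_width: -0.0001
gripper_force: 0.0
```

```bash
cat >> h.py <<'E'
def to(x,y,z,yaw=82.8):
    s=observe(); R=s["tool_rot"]; dl=R.T@(np.array([x,y,z])-s["position"])
    cur=np.degrees(np.arctan2(R[1,1],R[0,1]))
    print("t",round(s["time_s"],2),"pos",np.round(s["position"],4),"yaw",round(cur,2),"need dp cm",np.round(dl*100,2),"turn z",round(np.radians(cur-yaw),3),"F",np.round(s["ft_force"],1),"w",round(s["grip_width"],4),"g",round(s["gripper_force"],1))
E
python3 -c "
from h import *
to(.539,.165,.113)"
```

```text
t 2.4 pos [0.436  0.2767 0.2314] yaw 82.79 need dp cm [-11.62  -9.79  11.85] turn z -0.0 F [ 0.2  0.2 -0.4] w -0.0001 g 0.0
```

Call:
move_arm:
  jaw: [0,0,0,0,0,0,0,0,0]
  dp:
    - [-2.9,-2.45,0]
    - [-2.9,-2.45,0]
    - [-2.9,-2.45,0]
    - [-2.9,-2.45,0]
    - [0,0,3]
    - [0,0,3]
    - [0,0,3]
    - [0,0,2]
    - [0,0,0.8]
  turn:
    - [0,0,0]
    - [0,0,0]
    - [0,0,0]
    - [0,0,0]
    - [0,0,0]
    - [0,0,0]
    - [0,0,0]
    - [0,0,0]
    - [0,0,0]

```text
time_s: 3.15
position: [0.5367, 0.166, 0.1104]
tool_rot: [[-0.992, 0.126, -0.005], [0.126, 0.992, -0.0], [0.005, -0.001, -1.0]]
ft_force: [0.5, -0.8, 0.2]
grip_width: 0.0003
gripper_force: 0.0
```

Call:
move_arm:
  jaw: [0,0,0,0,0,0,0,0,0,0]
  dp:
    - [0,0.8,0]
    - [0,0.8,0]
    - [0,0.8,0]
    - [0,0.8,0]
    - [0,0.8,0]
    - [0,0.8,0]
    - [0,0.8,0]
    - [0,0.8,0]
    - [0,0.6,0]
    - [0,0,0]
  turn:
    - [0,0,0]
    - [0,0,0]
    - [0,0,0]
    - [0,0,0]
    - [0,0,0]
    - [0,0,0]
    - [0,0,0]
    - [0,0,0]
    - [0,0,0]
    - [0,0,0]

```text
time_s: 3.98
position: [0.5466, 0.2371, 0.1132]
tool_rot: [[-0.992, 0.124, -0.0], [0.124, 0.992, 0.001], [0.0, 0.001, -1.0]]
ft_force: [0.7, -0.4, -0.8]
grip_width: 0.0001
gripper_force: 0.0
```

```bash
cat >> h.py <<'E'
def grip():
    p,d=cams.get_image("top"); c=cams.calibration("top"); f=200/np.tan(np.radians(c["vertical_fov"]/2))
    v,u=np.mgrid[:400,:640]; r=np.stack([(u-c["cx"])/f,-(v-c["cy"])/f,-np.ones_like(u)],-1)
    M=np.linalg.inv(c["view"]); return p,d,M[:3,3]+(r*d[...,None])@M[:3,:3].T
E
python3 - <<'E'
from h import *
to(.5528,.2673,.113)
p,d,W=grip(); cv2.imwrite("pics/top1.png",cv2.resize(p[170:270,180:320,::-1],(700,500),interpolation=2))
E
```

```text
t 3.98 pos [0.5466 0.2371 0.1132] yaw 82.86 need dp cm [-0.24  3.08  0.02] turn z 0.001 F [ 0.7 -0.4 -0.8] w 0.0001 g 0.0
```

View pics/top1.png

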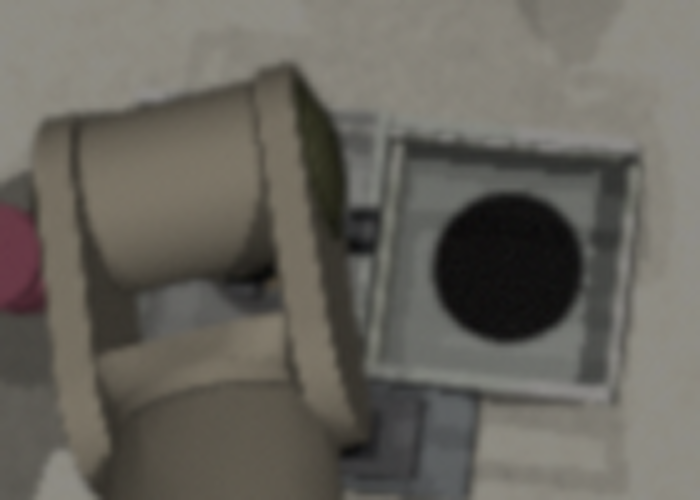

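The cover's right edge has moved left, to about the dividing wall, and the right bay with its black disc is open. No stop force yet, so I push on.

Call:
move_arm:
  jaw: [0,0,0,0]
  dp:
    - [0,0.4,0]
    - [0,0.4,0]
    - [0,0,0]
    - [0,0,0]
  turn:
    - [0,0,0]
    - [0,0,0]
    - [0,0,0]
    - [0,0,0]

```text
time_s: 4.37
position: [0.5478, 0.2438, 0.1133]
tool_rot: [[-0.992, 0.125, 0.0], [0.125, 0.992, 0.0], [-0.0, 0.0, -1.0]]
ft_force: [0.4, -0.7, 0.2]
grip_width: -0.0001
gripper_force: 0.0
```

Call:
move_arm:
  jaw: [0,0,0,0]
  dp:
    - [0,0.4,0]
    - [0,0.2,0]
    - [0,0,0]
    - [0,0,0]
  turn:
    - [0,0,0]
    - [0,0,0]
    - [0,0,0]
    - [0,0,0]

```text
time_s: 4.7
position: [0.5483, 0.2475, 0.1133]
tool_rot: [[-0.992, 0.126, -0.001], [0.126, 0.992, -0.004], [0.001, -0.004, -1.0]]
ft_force: [-2.0, -13.1, 2.7]
grip_width: -0.0002
gripper_force: 6.4
```

Call:
move_arm:
  jaw: [0,0,0,0,0,0,8.5,8.5,8.5,8.5,8.5,8.5]
  dp:
    - [0,-1,0]
    - [0,0,-3]
    - [0,0,-3.5]
    - [0,0,-3.5]
    - [0,0,-2]
    - [0,-3,0]
    - [0,-3.5,0]
    - [0,-3.5,0]
    - [0,-3.5,0]
    - [0,-3.5,0]
    - [0,-3.5,0]
    - [0,-3.5,0]
  turn:
    - [0,0,0]
    - [0,0,0]
    - [0,0,0]
    - [0,0,0]
    - [0,0,0]
    - [0,0,0]
    - [0,0,0]
    - [0,0,0]
    - [0,0,0]
    - [0,0,0]
    - [0,0,0]
    - [0,0,0]

```text
time_s: 5.7
position: [0.5167, 0.0001, 0.2335]
tool_rot: [[-0.992, 0.125, 0.001], [0.125, 0.992, 0.0], [-0.001, 0.0, -1.0]]
ft_force: [1.2, -0.1, 0.3]
grip_width: 0.0725
gripper_force: 0.0
```

Call:
move_arm:
  jaw: [8.5,8.5,8.5,8.5,8.5,8.5,8.5,8.5,8.5,8.5,8.5]
  dp:
    - [0,-3.5,0]
    - [0,-3.5,0]
    - [0,-3.5,0]
    - [0,-3.5,0]
    - [0,-3.5,0]
    - [0,-3.5,0]
    - [0,-3.5,0]
    - [0,-3.5,0]
    - [0,-3.5,0]
    - [0,-3,0]
    - [0,0,0]
  turn:
    - [0,0,0]
    - [0,0,0]
    - [0,0,0]
    - [0,0,0]
    - [0,0,0]
    - [0,0,0]
    - [0,0,0]
    - [0,0,0]
    - [0,0,0]
    - [0,0,0]
    - [0,0,0]

```text
time_s: 6.62
position: [0.4728, -0.3456, 0.2326]
tool_rot: [[-0.992, 0.13, 0.0], [0.13, 0.992, -0.001], [-0.0, -0.001, -1.0]]
ft_force: [0.6, 0.8, -0.5]
grip_width: 0.0852
gripper_force: 0.0
```

```bash
python3 - <<'E'
from h import *
to(.468,-.360,.036)
p,d=cams.get_image("wrist"); cv2.imwrite("pics/w1.png",p[:,:,::-1])
for r in cams.outline_of("wrist","wide_1_center")[:3]:
    m=r["mask"]; v,u=np.nonzero(m); print(r["p"],np.round(r["box"],3)); 
    P=np.array([pix2world("wrist",a,b,d=d[b,a]) for a,b in list(zip(u,v))[::20] if d[b,a]>0]); P=P[P[:,2]>.08]
    if len(P): print(P.mean(0),cv2.minEnclosingCircle((P[:,:2]*1000).astype(np.float32)))
p,d,W=grip()
w=W[170:260,190:320].reshape(-1,3); w=w[(w[:,2]>.12)&(w[:,2]<.15)&(w[:,0]>.48)]
print("grip",w.mean(0), cv2.minAreaRect(w[:,:2].astype(np.float32)*1000))
E
```

```text
t 6.62 pos [ 0.4728 -0.3456  0.2326] yaw 82.53 need dp cm [ 0.29 -1.47 19.66] turn z -0.005 F [ 0.6  0.8 -0.5] w 0.0852 g 0.0
0.58 [0.472 0.442 0.117 0.205]
[ 0.46682632 -0.35495843  0.08629111] ((468.2474365234375, -354.9743957519531), 31.5321044921875)
grip [0.55185287 0.26584208 0.13662703] ((552.056884765625, 267.1874694824219), (17.431852340698242, 78.48754119873047), 81.67057037353516)
```

View pics/w1.png

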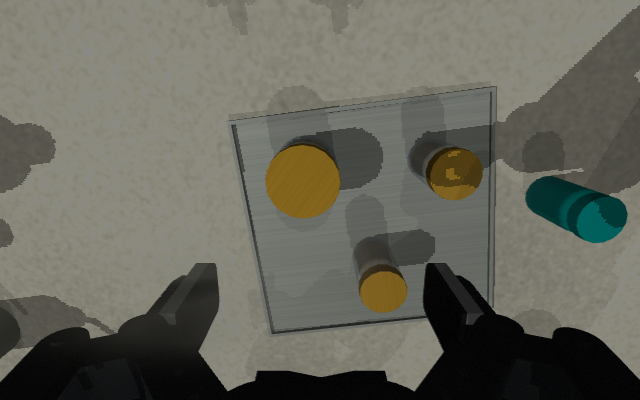

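The wrist view shows the wide brass lid at (303,181), and the narrow ones at (454,173) and (383,291). The wide one is the target. The cover grip now reads about +73 mm from the middle, so the cover is at its left stop.

Call:
move_arm:
  jaw: [8.5,8.5,8.5,8.5,8.5,8.5,8.5,8.5,8.5,8.5,8.5]
  dp:
    - [0.3,-1.25,0]
    - [0,0,3]
    - [0,0,3]
    - [0,0,3]
    - [0,0,3]
    - [0,0,2]
    - [0,0,2]
    - [0,0,2]
    - [0,0,1]
    - [0,0,0.6]
    - [0,0,0]
  turn:
    - [0,0,0]
    - [0,0,0]
    - [0,0,0]
    - [0,0,0]
    - [0,0,0]
    - [0,0,0]
    - [0,0,0]
    - [0,0,0]
    - [0,0,0]
    - [0,0,0]
    - [0,0,0]

```text
time_s: 7.68
position: [0.4693, -0.3524, 0.0368]
tool_rot: [[-0.992, 0.125, -0.001], [0.125, 0.992, 0.001], [0.001, 0.001, -1.0]]
ft_force: [-0.1, -0.3, 0.2]
grip_width: 0.0851
gripper_force: 0.0
```

Call:
move_arm:
  jaw: [5,5,5,5,5,5,5,5]
  dp:
    - [0,0,0]
    - [0,0,0]
    - [0,0,0]
    - [0,0,0]
    - [0,0,0]
    - [0,0,0]
    - [0,0,0]
    - [0,0,0]
  turn:
    - [0,0,0]
    - [0,0,0]
    - [0,0,0]
    - [0,0,0]
    - [0,0,0]
    - [0,0,0]
    - [0,0,0]
    - [0,0,0]
  force: 30

```text
time_s: 8.35
position: [0.47, -0.3535, 0.0389]
tool_rot: [[-0.992, 0.125, 0.002], [0.125, 0.992, -0.002], [-0.002, -0.002, -1.0]]
ft_force: [-0.8, -1.3, 6.9]
grip_width: 0.0634
gripper_force: 32.5
```

Call:
move_arm:
  jaw: [5,5,5,5,5,5,5,5,5]
  dp:
    - [0,0,-0.5]
    - [0,0,-1.5]
    - [0,0,-2.5]
    - [0,0,-2.5]
    - [0,0,-2.5]
    - [0,0,-2.5]
    - [0,0,-2.5]
    - [0,0,-2]
    - [0,0,0]
  turn:
    - [0,0,0]
    - [0,0,0]
    - [0,0,0]
    - [0,0,0]
    - [0,0,0]
    - [0,0,0]
    - [0,0,0]
    - [0,0,0]
    - [0,0,0]

```text
time_s: 9.1
position: [0.4702, -0.3534, 0.2067]
tool_rot: [[-0.992, 0.125, 0.005], [0.125, 0.992, -0.005], [-0.006, -0.005, -1.0]]
ft_force: [0.2, -0.6, -0.8]
grip_width: 0.0633
gripper_force: 33.8
```

```bash
python3 -c "
from h import *
to(.5346,.1225,.037)"
```

```text
t 9.1 pos [ 0.4702 -0.3534  0.2067] yaw 82.81 need dp cm [-0.34 48.1  16.75] turn z 0.0 F [ 0.2 -0.6 -0.8] w 0.0633 g 33.8
```

Call:
move_arm:
  jaw: [5,5,5,5,5,5,5,5,5,5,5,5]
  dp:
    - [0,1,0]
    - [0,2,0]
    - [0,3,0]
    - [0,3,0]
    - [0,3,0]
    - [0,3,0]
    - [0,3,0]
    - [0,3,0]
    - [0,3,0]
    - [0,3,0]
    - [0,3,0]
    - [0,3,0]
  turn:
    - [0,0,0]
    - [0,0,0]
    - [0,0,0]
    - [0,0,0]
    - [0,0,0]
    - [0,0,0]
    - [0,0,0]
    - [0,0,0]
    - [0,0,0]
    - [0,0,0]
    - [0,0,0]
    - [0,0,0]

```text
time_s: 10.1
position: [0.5094, -0.023, 0.2005]
tool_rot: [[-0.992, 0.125, -0.004], [0.125, 0.992, 0.001], [0.004, 0.001, -1.0]]
ft_force: [0.9, -0.7, -2.8]
grip_width: 0.0629
gripper_force: 33.8
```

Call:
move_arm:
  jaw: [5,5,5,5,5,5,5,5,5]
  dp:
    - [0,3,0]
    - [0,3,0]
    - [0,3,0]
    - [0,3,0]
    - [0,2,0]
    - [-0.3,1.1,0]
    - [0,0,0]
    - [0,0,0]
    - [0,0,0]
  turn:
    - [0,0,0]
    - [0,0,0]
    - [0,0,0]
    - [0,0,0]
    - [0,0,0]
    - [0,0,0]
    - [0,0,0]
    - [0,0,0]
    - [0,0,0]

```text
time_s: 10.85
position: [0.5323, 0.1232, 0.2017]
tool_rot: [[-0.992, 0.126, -0.001], [0.126, 0.992, -0.0], [0.001, -0.001, -1.0]]
ft_force: [-0.1, 0.1, -1.9]
grip_width: 0.0634
gripper_force: 33.8
```

```bash
python3 - <<'E'
from h import *
to(.5346,.1225,.037)
p,d=cams.get_image("scene"); cv2.imwrite("pics/s1.png",cv2.resize(p[110:300,240:470,::-1],(720,600),interpolation=2))
E
```

```text
t 10.85 pos [0.5323 0.1232 0.2017] yaw 82.75 need dp cm [-0.26 -0.03 16.47] turn z -0.001 F [-0.1  0.1 -1.9] w 0.0634 g 33.8
```

View pics/s1.png

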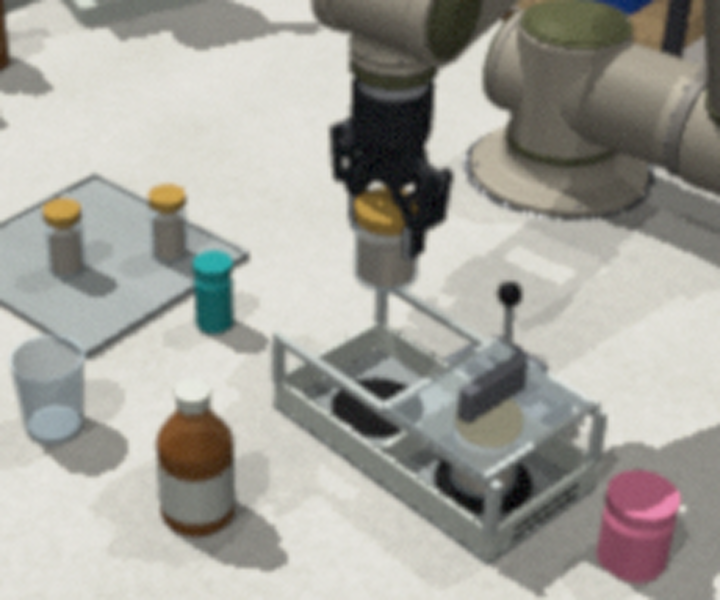

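Jar held level over the open right bay, cover over the left jar. Lowering.

Call:
move_arm:
  jaw: [5,5,5,5,5,5,5,5,5,5,5,5]
  dp:
    - [-0.35,0,0]
    - [0,0,2]
    - [0,0,2.5]
    - [0,0,2.5]
    - [0,0,2.5]
    - [0,0,2]
    - [0,0,1.5]
    - [0,0,1.2]
    - [0,0,0.9]
    - [0,0,0.6]
    - [0,0,0.3]
    - [0,0,0]
  turn:
    - [0,0,0]
    - [0,0,0]
    - [0,0,0]
    - [0,0,0]
    - [0,0,0]
    - [0,0,0]
    - [0,0,0]
    - [0,0,0]
    - [0,0,0]
    - [0,0,0]
    - [0,0,0]
    - [0,0,0]

```text
time_s: 11.9
position: [0.5362, 0.1234, 0.0421]
tool_rot: [[-0.992, 0.126, -0.0], [0.126, 0.992, -0.0], [0.0, -0.0, -1.0]]
ft_force: [-0.1, 0.7, -2.0]
grip_width: 0.0632
gripper_force: 33.8
```

Call:
move_arm:
  jaw: [5,5,5,5]
  dp:
    - [0,0,0.15]
    - [0,0,0.1]
    - [0,0,0]
    - [0,0,0]
  turn:
    - [0,0,0]
    - [0,0,0]
    - [0,0,0]
    - [0,0,0]

```text
time_s: 12.23
position: [0.5362, 0.1237, 0.0402]
tool_rot: [[-0.992, 0.125, 0.001], [0.125, 0.992, -0.0], [-0.001, 0.0, -1.0]]
ft_force: [-0.3, 0.6, -2.5]
grip_width: 0.0632
gripper_force: 33.8
```

Call:
move_arm:
  jaw: [5,5,5,5]
  dp:
    - [0,0,0.12]
    - [0,0,0]
    - [0,0,0]
    - [0,0,0]
  turn:
    - [0,0,0]
    - [0,0,0]
    - [0,0,0]
    - [0,0,0]

```text
time_s: 12.57
position: [0.5363, 0.1237, 0.0389]
tool_rot: [[-0.992, 0.125, 0.001], [0.125, 0.992, 0.0], [-0.001, 0.0, -1.0]]
ft_force: [-0.8, 0.1, 1.9]
grip_width: 0.0631
gripper_force: 33.8
```

Call:
move_arm:
  jaw: [5,5,5,5]
  dp:
    - [0,0,0.12]
    - [0,0,0]
    - [0,0,0]
    - [0,0,0]
  turn:
    - [0,0,0]
    - [0,0,0]
    - [0,0,0]
    - [0,0,0]

```text
time_s: 12.9
position: [0.5363, 0.1237, 0.0388]
tool_rot: [[-0.992, 0.125, 0.001], [0.125, 0.992, -0.0], [-0.001, 0.0, -1.0]]
ft_force: [-4.2, -0.4, 14.2]
grip_width: 0.063
gripper_force: 34.7
```

Call:
move_arm:
  jaw: [6.0,6.4,6.8,7.2,7.6,8,8.2,8.2,8.2]
  dp:
    - [0,0,-0.1]
    - [0,0,0]
    - [0,0,0]
    - [0,0,0]
    - [0,0,0]
    - [0,0,0]
    - [0,0,0]
    - [0,0,0]
    - [0,0,0]
  turn:
    - [0,0,0]
    - [0,0,0]
    - [0,0,0]
    - [0,0,0]
    - [0,0,0]
    - [0,0,0]
    - [0,0,0]
    - [0,0,0]
    - [0,0,0]

```text
time_s: 13.65
position: [0.5361, 0.1236, 0.0384]
tool_rot: [[-0.992, 0.125, -0.0], [0.125, 0.992, -0.0], [0.0, -0.0, -1.0]]
ft_force: [-0.1, -0.3, -0.3]
grip_width: 0.0824
gripper_force: 0.0
```

Call:
move_arm:
  jaw: [8.2,8.2,8.2,8.2,8.2,8.2,8.2,8.2]
  dp:
    - [0,0,0]
    - [0,0,-1]
    - [0,0,-2]
    - [0,0,-3]
    - [0,0,-4]
    - [0,0,-4]
    - [0,0,-4]
    - [0,0,-2]
  turn:
    - [0,0,0]
    - [0,0,0]
    - [0,0,0]
    - [0,0,0]
    - [0,0,0]
    - [0,0,0]
    - [0,0,0]
    - [0,0,0]

```text
time_s: 14.32
position: [0.5368, 0.1238, 0.2444]
tool_rot: [[-0.992, 0.125, 0.008], [0.125, 0.992, 0.0], [-0.008, 0.001, -1.0]]
ft_force: [1.2, 0.4, -0.4]
grip_width: 0.0819
gripper_force: 0.0
```

```bash
python3 - <<'E'
from h import *
to(.5528+.04*.125,.2673+.04*.992,.113)
p,d=cams.get_image("scene"); cv2.imwrite("pics/s2.png",cv2.resize(p[110:300,240:470,::-1],(720,600),interpolation=2))
c=cams.calibration("scene"); f=200/np.tan(np.radians(c["vertical_fov"]/2)); M=np.linalg.inv(c["view"])
v,u=np.mgrid[:400,:640]; r=np.stack([(u-c["cx"])/f,-(v-c["cy"])/f,-np.ones_like(u)],-1)
W=(M[:3,3]+(r*d[...,None])@M[:3,:3].T).reshape(-1,3)
for n,x,y in(("right",.5346,.1225),("left",.5528,.2673)):
    w=W[(np.hypot(W[:,0]-x,W[:,1]-y)<.055)&(W[:,2]>.078)&(W[:,2]<.092)]; print(n,len(w),w.mean(0) if len(w) else 0, cv2.minEnclosingCircle((w[:,:2]*1000).astype(np.float32)) if len(w) else 0)
E
```

```text
t 14.32 pos [0.5368 0.1238 0.2444] yaw 82.81 need dp cm [ 0.31 18.43 13.16] turn z 0.0 F [ 1.2  0.4 -0.4] w 0.0819 g 0.0
right 235 [0.53826029 0.12544577 0.0854738 ] ((536.7686157226562, 122.55786895751953), 34.57234573364258)
left 0 0 0
```

View pics/s2.png

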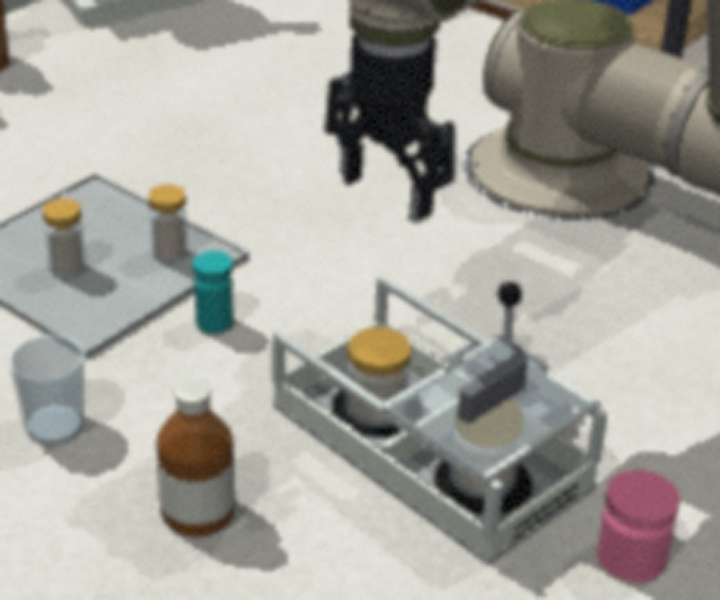

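The jar stands upright in the right bay, within 5 mm of its middle. Now the cover goes to the right.

Call:
move_arm:
  jaw: [0,0,0,0,0,0,0,0,0,0,0,0]
  dp:
    - [0.3,2,0]
    - [0,3.3,0]
    - [0,3.3,0]
    - [0,3.3,0]
    - [0,3.3,0]
    - [0,3.2,0]
    - [0,0,3]
    - [0,0,3.5]
    - [0,0,3.5]
    - [0,0,2]
    - [0,0,1.1]
    - [0,0,0]
  turn:
    - [0,0,0]
    - [0,0,0]
    - [0,0,0]
    - [0,0,0]
    - [0,0,0]
    - [0,0,0]
    - [0,0,0]
    - [0,0,0]
    - [0,0,0]
    - [0,0,0]
    - [0,0,0]
    - [0,0,0]

```text
time_s: 15.37
position: [0.5553, 0.3062, 0.1055]
tool_rot: [[-0.992, 0.125, -0.004], [0.125, 0.992, -0.001], [0.004, -0.002, -1.0]]
ft_force: [-0.7, 0.6, -0.0]
grip_width: 0.0001
gripper_force: 0.0
```

Call:
move_arm:
  jaw: [0,0,0,0,0,0,0,0,0,0,0,0]
  dp:
    - [0,-1.2,0]
    - [0,-1.2,0]
    - [0,-1.2,0]
    - [0,-1.2,0]
    - [0,-1.2,0]
    - [0,-1.2,0]
    - [0,-1.2,0]
    - [0,-1.2,0]
    - [0,-1.2,0]
    - [0,-1.2,0]
    - [0,-1.2,0]
    - [0,-1.2,0]
  turn:
    - [0,0,0]
    - [0,0,0]
    - [0,0,0]
    - [0,0,0]
    - [0,0,0]
    - [0,0,0]
    - [0,0,0]
    - [0,0,0]
    - [0,0,0]
    - [0,0,0]
    - [0,0,0]
    - [0,0,0]

```text
time_s: 16.37
position: [0.538, 0.1625, 0.1074]
tool_rot: [[-0.992, 0.125, -0.0], [0.125, 0.992, -0.0], [0.0, -0.0, -1.0]]
ft_force: [1.6, 1.7, 0.8]
grip_width: -0.0
gripper_force: 1.0
```

Call:
move_arm:
  jaw: [0,0,0,0,0,0]
  dp:
    - [0,-0.8,0]
    - [0,-0.6,0]
    - [0,-0.4,0]
    - [0,-0.2,0]
    - [0,0,0]
    - [0,0,0]
  turn:
    - [0,0,0]
    - [0,0,0]
    - [0,0,0]
    - [0,0,0]
    - [0,0,0]
    - [0,0,0]

```text
time_s: 16.87
position: [0.5358, 0.1457, 0.1074]
tool_rot: [[-0.992, 0.125, 0.001], [0.125, 0.992, 0.003], [-0.001, 0.003, -1.0]]
ft_force: [1.0, 11.5, 0.3]
grip_width: 0.0
gripper_force: 5.8
```

```bash
python3 -c "
from h import *
to(.5346+.02*.125,.1225+.02*.992,.113)"
```

```text
t 16.87 pos [0.5358 0.1457 0.1074] yaw 82.83 need dp cm [-0.17 -0.31 -0.56] turn z 0.001 F [ 1.  11.5  0.3] w 0.0 g 5.8
```

Call:
move_arm:
  jaw: [0,0,0,0,0,0,0,0,0,0,0,0]
  dp:
    - [0,1,0]
    - [0,0,-3]
    - [0,0,-3.5]
    - [0,0,-3]
    - [2.7,2,0]
    - [2.7,2,0]
    - [2.7,2,0]
    - [2.8,2,0]
    - [0,0,3]
    - [0,0,3.5]
    - [0,0,3]
    - [0,0,0]
  turn:
    - [0,0,0]
    - [0,0,0]
    - [0,0,0]
    - [0,0,0]
    - [0,0,0]
    - [0,0,0]
    - [0,0,0]
    - [0,0,0]
    - [0,0,0]
    - [0,0,0]
    - [0,0,0]
    - [0,0,0]

```text
time_s: 17.87
position: [0.4358, 0.2463, 0.1028]
tool_rot: [[-0.992, 0.125, -0.01], [0.125, 0.992, -0.003], [0.009, -0.005, -1.0]]
ft_force: [-0.6, 0.3, -0.9]
grip_width: 0.0001
gripper_force: 0.0
```

```bash
python3 - <<'E'
from h import *
to(.4336-.013*.125,.2088-.013*.992,.107)
p,d=cams.get_image("scene"); cv2.imwrite("pics/s3.png",cv2.resize(p[110:300,240:470,::-1],(720,600),interpolation=2))
E
```

```text
t 17.87 pos [0.4358 0.2463 0.1028] yaw 82.84 need dp cm [-0.24 -5.05 -0.4 ] turn z 0.001 F [-0.6  0.3 -0.9] w 0.0001 g 0.0
```

View pics/s3.png

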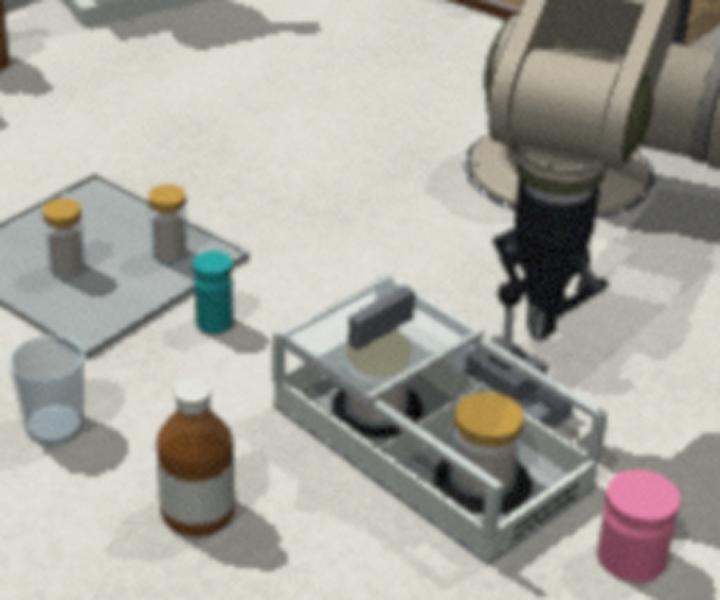

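The cover is fully over the right bay and the closed fingers are on the lever's left side. Pushing the lever right.

Call:
move_arm:
  jaw: [0,0,0,0,0,0,0,0,0]
  dp:
    - [0,-0.7,0]
    - [0,-0.7,0]
    - [0,-0.7,0]
    - [0,-0.7,0]
    - [0,-0.7,0]
    - [0,-0.7,0]
    - [0,-0.5,0]
    - [0,0,0]
    - [0,0,0]
  turn:
    - [0,0,0]
    - [0,0,0]
    - [0,0,0]
    - [0,0,0]
    - [0,0,0]
    - [0,0,0]
    - [0,0,0]
    - [0,0,0]
    - [0,0,0]

```text
time_s: 18.67
position: [0.4329, 0.1999, 0.1075]
tool_rot: [[-0.992, 0.126, -0.0], [0.126, 0.992, -0.0], [0.0, -0.0, -1.0]]
ft_force: [-0.0, 0.4, 0.2]
grip_width: 0.0002
gripper_force: 0.0
```

Call:
move_arm:
  jaw: [0,0,0,0]
  dp:
    - [0,-0.3,0]
    - [0,-0.2,0]
    - [0,0,0]
    - [0,0,0]
  turn:
    - [0,0,0]
    - [0,0,0]
    - [0,0,0]
    - [0,0,0]

```text
time_s: 19.0
position: [0.4327, 0.1977, 0.1076]
tool_rot: [[-0.992, 0.126, 0.002], [0.126, 0.992, 0.005], [-0.001, 0.005, -1.0]]
ft_force: [1.1, 16.1, -2.4]
grip_width: 0.0001
gripper_force: 8.2
```

At the stop. Now I back off, retreat and check.

Call:
move_arm:
  jaw: [0,0,0,0,0,0,0,0,0,0]
  dp:
    - [0,1.5,0]
    - [0,1.5,0]
    - [0,0,-3]
    - [0,0,-3.5]
    - [0,0,-3.5]
    - [0,3,0]
    - [0,3.5,0]
    - [0,3.5,0]
    - [0,3.5,0]
    - [0,0,0]
  turn:
    - [0,0,0]
    - [0,0,0]
    - [0,0,0]
    - [0,0,0]
    - [0,0,0]
    - [0,0,0]
    - [0,0,0]
    - [0,0,0]
    - [0,0,0]
    - [0,0,0]

```text
time_s: 19.83
position: [0.4527, 0.3636, 0.2067]
tool_rot: [[-0.993, 0.121, 0.0], [0.121, 0.993, 0.001], [0.0, 0.001, -1.0]]
ft_force: [0.0, -0.0, -0.2]
grip_width: -0.0002
gripper_force: 0.0
```

```bash
python3 - <<'E'
from h import *
p,d,W=grip(); ay=np.array([.125,.992]); c0=np.array([.5437,.1949])
for n,z0,z1,lo,hi in(("grip",.125,.15,.48,.6),("ball",.118,.15,.40,.46)):
    w=W[170:280,190:320].reshape(-1,3); w=w[(w[:,2]>z0)&(w[:,2]<z1)&(w[:,0]>lo)&(w[:,0]<hi)&(w[:,1]<.27)]
    print(n,len(w),w.mean(0),"along y",(w[:,:2].mean(0)-c0)@ay)
to(.4,.3,.2)
p,d=cams.get_image("scene"); cv2.imwrite("pics/s4.png",cv2.resize(p[110:300,240:470,::-1],(720,600),interpolation=2))
E
```

```text
grip 166 [0.53419007 0.12205089 0.13816581] along y -0.07345505874130875
ball 64 [0.42851774 0.16975486 0.13179031] along y -0.03934176377793131
t 19.88 pos [0.4526 0.3613 0.2067] yaw 83.01 need dp cm [ 4.47 -6.72  0.67] turn z 0.004 F [ 0.1 -0.1 -0.1] w 0.0 g 0.0
```

View pics/s4.png

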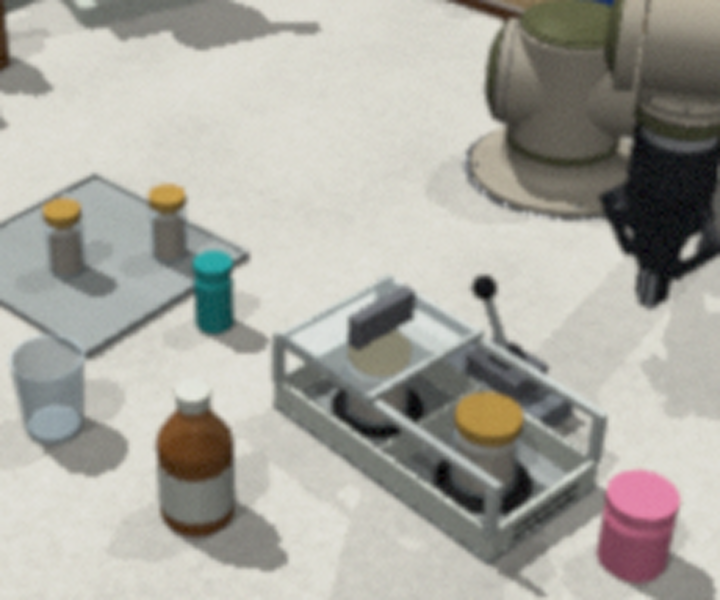

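The grip is at -73 mm and the ball at -39 mm, both at their right stops. Everything else is in place.

```bash
python3 -c "
from rig import ticket
print(ticket.close_job())"
```

```text
the job is handed in; nothing more can be done
None
```

I handed the job in at about 20 s with no pass/fail verdict returned: the matching wide jar stands in the right bay, the cover and lever are at their right-hand stops, and nothing else looked disturbed in the last picture.

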